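Rock the bead gate to the other tray

TASK

Three wooden beads wait in the feeder behind the stop slide. Press down the raised end of the seesaw gate so that it rocks over and stays tipped to the other side, and only then push the stop slide's post sideways to open it, so that all three beads roll down into the tray on the side that is now lower. Do not touch or lift the beads, leave the things standing around where they are, and finish clear of everything.

Things in the scene. Friction and masses are not known exactly. Their poses are not given: they have to be found in the camera images.
- feeder: the fixed wooden bead feeder. Origin on the table under the middle of the gate; x points up along the feed chute (roughly away from the robot), y to the left tray, z up; all its parts turn with it. Gate pivot: along x, 105 mm up. Chute: 52 mm wide, x = 40 to 208 mm, floor rising from 130 to 154 mm, side walls 24 mm high
- gate (a joint): seesaw gate: trough 260 mm long (feeder y), rocking about its middle; 0 level, +0.22 rad left (+y) end fully up and right end down, -0.22 the reverse. It starts tipped either way, and falls fully over once past level, made top-heavy by a brass weight (36 mm across, top 186 mm over the table) at the middle of its front wall. About 0.5 N on a pad moves it, to a hard end stop
- gate_pad_left (a point): centre of the top of the flat pressing pad, 44 x 44 x 8 mm, at the left (+y) end of the gate, jutting from its robot side; about 132 mm above the table when up, 86 mm when down; nothing under it rises above 50 mm. The trough's 45 mm high front wall stands 23 mm to its +x side (feeder frame)
- gate_pad_right (a point): centre of the top face of the same pad at the right (-y) end of the gate
- stop (a joint): stop slide: a steel plate across the lower end of the feed chute that slides along feeder +y; 0 is shut (it may start up to 6 mm out), 0.058 m is its end stop, fully open. The beads pass from about 0.05. It slides with about 1.2 N of friction and stays where it is left
- stop_post (a point): centre of the top of the upright round post on the stop slide, 16 mm across, free for 48 mm below its top, which is 223 mm above the table; push it sideways towards feeder +y. The beads' tops reach 185 mm above the table at most, those next to the post 178 mm
- tray_left_in (a point): centre of the inner floor (6 mm above the table) of the fixed wooden tray under the gate's left (+y) end; inside 118 x 128 mm along feeder x and y, walls 50 mm above the table, outer end wall 90 mm
- tray_right_in (a point): the same for the tray under the right (-y) end
- bead1_center (a point): centre of the first (lowest) of three plain wooden beads, balls 36 mm across, about 18 g each, waiting in one row in the feed chute behind the stop slide; the chute floor falls 8 degrees towards the gate and the beads roll by themselves when the stop opens
- bead2_center (a point): centre of the second of three plain wooden beads, balls 36 mm across, about 18 g each, waiting in one row in the feed chute behind the stop slide; the chute floor falls 8 degrees towards the gate and the beads roll by themselves when the stop opens
- bead3_center (a point): centre of the third (highest) of three plain wooden beads, balls 36 mm across, about 18 g each, waiting in one row in the feed chute behind the stop slide; the chute floor falls 8 degrees towards the gate and the beads roll by themselves when the stop opens
- cone_a: thread cone, 60 mm wide at the foot, 100 mm high, standing loose beside the chute; origin under its centre; not part of the job
- cone_b: second thread cone, the same size, standing loose beside the chute; origin under its centre; not part of the job
- bobbin_a: wound wooden bobbin, 42 mm wide, 62 mm high, standing loose before the gate; origin under its centre; not part of the job
- bobbin_b: second wound bobbin, the same size, standing loose before the gate; origin under its centre; not part of the job
- wax_block: loose block of wax, 60 x 40 x 25 mm; origin under its centre; not part of the job
- darning_egg: small turned wooden darning mushroom, 62 mm wide, 100 mm high, standing loose; origin under its centre; not part of the job
- pin_cup: small white cup, 60 mm wide, 50 mm high, standing loose; origin under its centre; not part of the job
There are look-alikes about, which are no part of the job. Leave any black or yellow look-alike of the part that bears bead1_center alone.

How it is judged:
By the outcome, as a careful person would: the job done as asked, in the order asked, and still so for the second after the job is handed in, with the robot touching nothing.
It also fails if it takes over 42 s, if anything falls off the work surface, if the arm or the gripper's body presses on something with over 40 N, if the wrist force passes 120 N, or if a joint passes its speed limit or range.

ROBOT

A 6-joint arm with a two-finger parallel gripper is mounted at the origin on the work surface. World frame = base frame: x ahead of the robot, y to its left, z up, the work surface at z = 0. Lengths are in m, angles in rad, forces in N, time in s.
With the tool pointing down it reaches from about 0.4 to 0.925 m from the base axis. Payload 3.4 kg.
Tool frame: the origin (TCP) lies at the very end of the fingers, on their centre line; the grasp point (between the pads) lies behind it (env.grip_depth is the z of the grasp point in the tool frame, in m); z points along the fingers, y is the line along which they close (so a half turn about z gives the same grasp; the last joint's range is limited). The gripper opens to 85 mm and grips with 20 to 120 N. Pads are 22 mm wide; open, the fingers measure 114 mm over their backs; the gripper's body (76 mm by 85 mm) begins 54 mm behind the grasp point. The pads swing forward as they close: fully open they stand 13 mm farther back than shut.
Start: joints at [-1.202, 0.307, 1.506, -0, 1.328, -0.073], TCP at [0.246, -0.52, 0.231] pointing down, gripper open.
Joint ranges: [-3.12, 3.12], [-1.05, 2.28], [0.14, 2.33], [-1.42, 4.57], [0.1, 2.73], [-2.68, 2.68]. Speed limits (rad/s): [2.57, 2.57, 3.14, 3.14, 3.14, 3.14].

INTERFACE

Orientations are given as a unit quaternion [x, y, z, w].
In Python, from rig import env gives the robot as it stands.
- The arm moves only by the tool carry_out, never from a script. Its argument "steps" is a list of rows, each a list of 6 numbers: the shift along the world's x, y, z in m, then the turn, a rotation vector about the world's x, y, z in rad. A call has 1 to 20 rows; each row is the pose to reach, as a shift and turn from the pose commanded when the call began; what a row does not reach only later rows make up. A row lasts 1/12 s, in which the tool goes at most 41.7 mm and 7.16 degrees, less where a joint would pass 70% of its speed; a pose out of reach is approached as far as the arm can. A call with a gripper value outside its range is refused whole. "jaw" is the opening, from 0 (shut) to 1 (fully open), set as the call begins (left out, the last holds). The fingers move at their own pace and stop on an object; the grip force is fixed at half the most. Time passes only in rows, so rows that repeat a pose let the fingers close. It gives the time, the measured TCP pose, the force, the opening and the grip force at its end, in the units of the state.
- env.read_state(): the state, without advancing time (a new reading comes with each control period).
- env.get_image(name): name is "scene" or "side" or "wrist"; returns a dict with "color" (400x640x3 uint8, red, green, blue), "z_map" (400x640 float32, m along the optical axis (not along the pixel's ray), 0 where there is no reading), "mtx" (3x3 intrinsics, pixels), "R" (3x3) and "t" (3): a world point X has camera coordinates R X + t. Camera axes: x right, y down, z forward; pixel columns grow to the right and rows downward; lengths in m; the calibration is good to about 2 mm. The wrist camera is an equidistant fisheye: a pixel r from the principal point sees the ray r / f radians off the axis. A picture is of the moment at which its call begins.
- env.hand_in(): hands the job in; it is judged then, once.
The state is a dict: "time": time; "qpos": joint angles; "qd": joint speeds; "joint_efforts": joint torques, N m; "ee_pos": TCP position; "orientation": TCP orientation; "contact_force": force on the tool from outside, world axes, zero at the start; "wrist_torque": the same for the moment, N m; "width": finger opening in m; "finger_force": force on a finger pad.
Only numpy, scipy, OpenCV 4.12 (cv2) and the standard library are available. Lean on these libraries where they do the work, as an engineer would, in place of code of your own. Each camera call takes 0.05 s, during which the arm holds its last target. There are 200 camera calls.

## Working session

There is one attempt and no reset: what is moved stays moved. The work goes in short steps, Python scripts to look and compute and a tool call to move; the robot and the scene stay as the last step left them, time stands still between calls to the robot, and variables do not carry over. Pictures are saved under pics/ and viewed, at most 10 in all, crops included, and the job is handed in when it is done.

Besides the shell and the picture viewer there is one more tool, called after "Emit:" as a command line: name --pt "numbers of a row" for each row, then --argument value for the rest. carry_out: Moves the arm, as the interface text tells. Its arguments: {"type":"object","properties":{"steps":{"type":"array"},"jaw":{"type":"number"}},"required":["steps"]}

```bash
mkdir -p pics; python3 - <<'E'
from rig import env
import cv2,numpy as np
for n in("scene","side"):
    d=env.get_image(n); np.savez(f"pics/{n}0.npz",**d); cv2.imwrite(f"pics/{n}0.png",d["color"][:,:,::-1]); print(n,d["mtx"].round(1).tolist(),d["R"].round(3).tolist(),d["t"].round(3).tolist())
s=env.read_state();print(s["time"],s["ee_pos"],s["orientation"],s["width"],env.grip_depth)
E
```

```text
scene [[468.1, 0.0, 323.5], [0.0, 468.1, 198.9], [0.0, 0.0, 1.0]] [[-0.583, 0.812, 0.016], [0.575, 0.427, -0.698], [-0.573, -0.398, -0.716]] [0.354, -0.258, 1.551]
side [[421.0, 0.0, 317.9], [0.0, 421.0, 204.3], [0.0, 0.0, 1.0]] [[-0.964, -0.268, -0.005], [-0.163, 0.602, -0.781], [0.212, -0.752, -0.624]] [0.574, 0.222, 1.117]
0.1 [ 0.24560721 -0.51919138  0.23046884] [ 9.75699614e-01  2.19110363e-01 -1.28714170e-04 -9.45915317e-04] 0.08539922067545463 -0.0187
```

View pics/scene0.png

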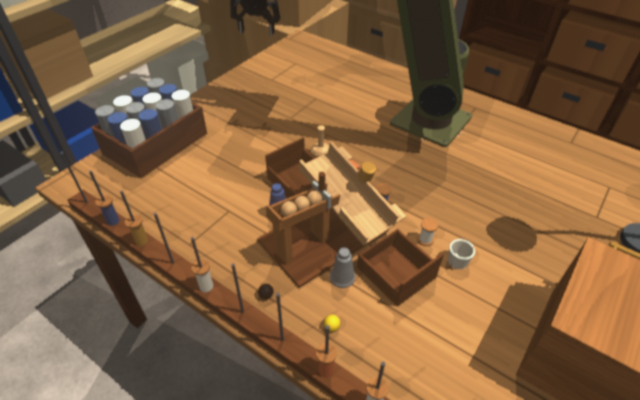

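View pics/side0.png

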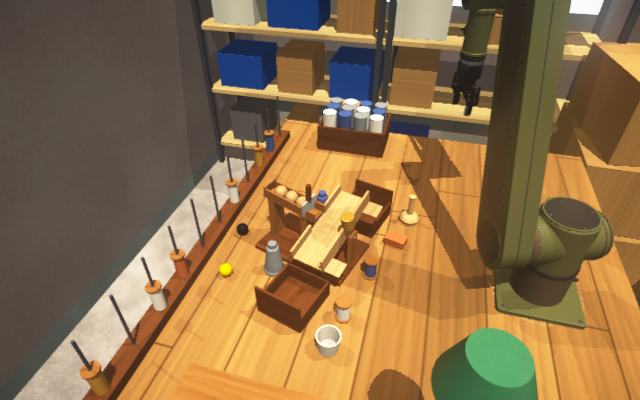

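```bash
cat > h.py <<'E'
import numpy as np,cv2
def pts(d):
    z=d["z_map"];v,u=np.mgrid[:400,:640];m=d["mtx"]
    c=np.stack([(u-m[0,2])/m[0,0]*z,(v-m[1,2])/m[1,1]*z,z],-1)
    P=(c-d["t"])@d["R"]; P[z==0]=np.nan; return P   # world
def proj(d,X):
    c=d["R"]@np.array(X)+d["t"];p=d["mtx"]@(c/c[2]);return p[:2]
def load(n): return dict(np.load(f"pics/{n}.npz"))
E
python3 - <<'E'
from h import *
a=load("scene0");b=load("side0")
A=cv2.resize(a["color"][120:300,240:480],(800,600),interpolation=3);B=cv2.resize(b["color"][170:335,220:440],(800,600),interpolation=3)
cv2.imwrite("pics/ca.png",A[:,:,::-1]);cv2.imwrite("pics/cb.png",B[:,:,::-1])
P=pts(a);Q=pts(b)
for n,p in(("bead1",(316,198)),("bead2",(303,204)),("bead3",(289,209)),("post",(322,177)),("brass",(368,168))):print(n,P[p[1],p[0]].round(3))
for n,p in(("bead3",(281,190)),("bead2",(292,196)),("post",(308,188)),("brass",(347,217)),("traynear",(293,293)),("nearend",(333,265)),("farend",(372,207)),):print(n,Q[p[1],p[0]].round(3))
E
```

```text
bead1 [0.648 0.006 0.171]
bead2 [ 0.683 -0.004  0.175]
bead3 [ 0.718 -0.016  0.182]
post [0.625 0.005 0.219]
brass [0.506 0.054 0.186]
bead3 [ 0.706 -0.018  0.174]
bead2 [ 0.669 -0.004  0.171]
post [0.619 0.01  0.218]
brass [0.502 0.057 0.183]
traynear [0.611 0.187 0.004]
nearend [0.517 0.139 0.087]
farend [ 0.456 -0.067  0.128]
```

View pics/ca.png

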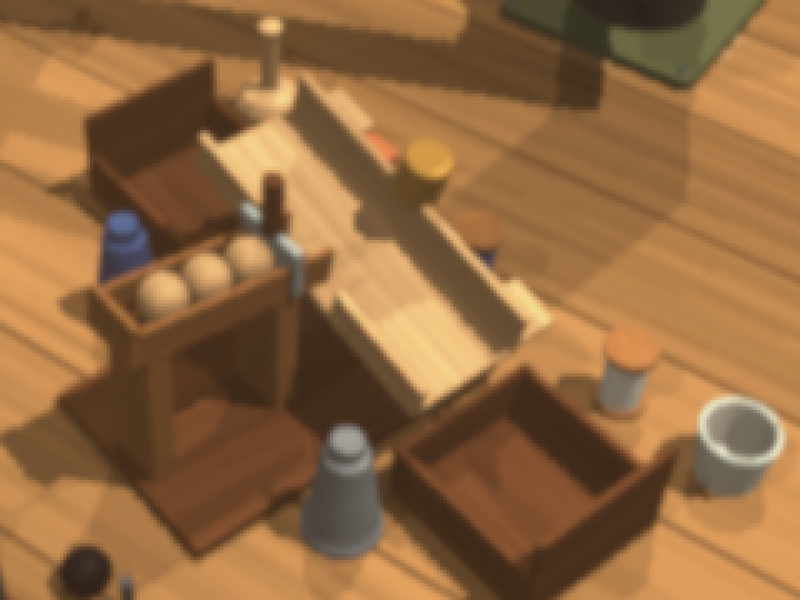

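View pics/cb.png

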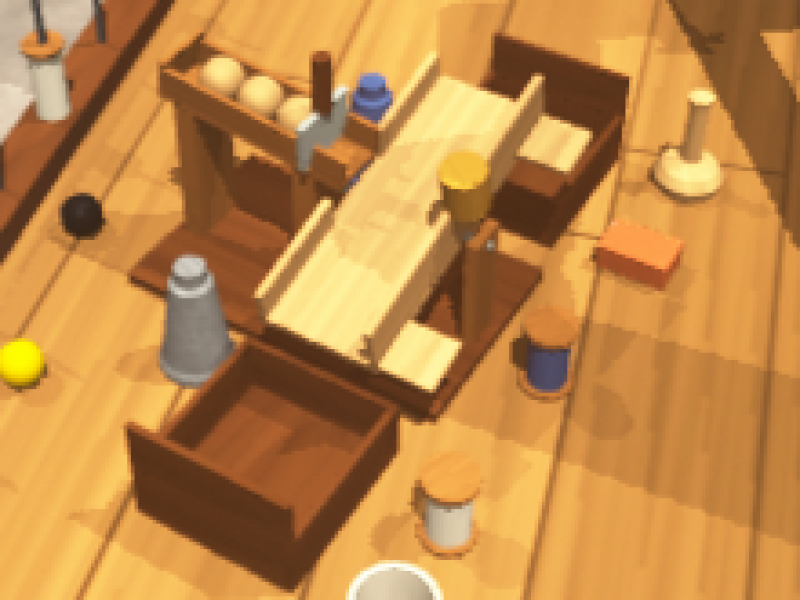

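```bash
cat >> h.py <<'E'
def cast(d,u,v,z):
    r=np.linalg.inv(d["mtx"])@[u,v,1];r=d["R"].T@r;o=-d["R"].T@d["t"];return (o+r*(z-o[2])/r[2]).round(4)
E
python3 - <<'E'
from h import *
a=load("scene0");b=load("side0")
R=cast(b,371,209,.132);L=cast(b,335,267.6,.086)
print("R",R,"L",L,"yaw",np.degrees(np.arctan2(-(L-R)[0],(L-R)[1])),np.linalg.norm((L-R)[:2]))
print("post",cast(b,308.3,185.7,.223),cast(a,322,174,.223))
print("brass",cast(b,348,217,.186),cast(a,368.7,167.4,.186))
for n,d,u,v in(("egg top",a,321,126),("eggtop",b,412,197)):print(n,cast(d,u,v,.1))
# crop-b px helper: wax top, bobbin blue top, bobbin white
c=lambda x,y,z:cast(b,220+x*.275,170+y*.275,z)
print("wax",c(640,245,.025),"bobA",c(550,328,.062),"bobB",c(450,477,.062),"coneG",c(190,270,.1),"coneB",c(373,85,.1))
print("right tray outer wall top", c(497,38,.09),c(628,75,.09))
# beads by cast through bead centres, left-most
for x,y in((223,77),(262,97),(298,113)):print(c(x,y,.162))
E
```

```text
R [ 0.4563 -0.0526  0.132 ] L [0.51   0.1455 0.086 ] yaw -15.166978952804998 0.20524936053493564
post [0.6187 0.0068 0.223 ] [0.6212 0.002  0.223 ]
brass [0.4991 0.0604 0.186 ] [0.5037 0.0542 0.186 ]
egg top [ 0.3475 -0.1969  0.1   ]
eggtop [ 0.3519 -0.1805  0.1   ]
wax [ 0.3778 -0.0732  0.025 ] bobA [0.4285 0.0729 0.062 ] bobB [0.4689 0.2237 0.062 ] coneG [0.6862 0.1211 0.1   ] coneB [ 0.6157 -0.1277  0.1   ]
right tray outer wall top [ 0.5314 -0.2354  0.09  ] [ 0.4128 -0.211   0.09  ]
[ 0.7096 -0.0281  0.162 ]
[ 0.6724 -0.0119  0.162 ]
[ 6.401e-01 -2.000e-04  1.620e-01]
```

Emit:
carry_out --jaw 0 --pt "0.206 0.464 0.02 0 0 -0.72" --pt "0.206 0.464 0.02 0 0 -0.72" --pt "0.206 0.464 0.02 0 0 -0.72" --pt "0.206 0.464 0.02 0 0 -0.72" --pt "0.206 0.464 0.02 0 0 -0.72" --pt "0.206 0.464 0.02 0 0 -0.72" --pt "0.206 0.464 0.02 0 0 -0.72" --pt "0.206 0.464 0.02 0 0 -0.72" --pt "0.206 0.464 0.02 0 0 -0.72" --pt "0.206 0.464 0.02 0 0 -0.72" --pt "0.206 0.464 0.02 0 0 -0.72" --pt "0.206 0.464 0.02 0 0 -0.72" --pt "0.206 0.464 0.02 0 0 -0.72" --pt "0.206 0.464 -0.02 0 0 -0.72" --pt "0.206 0.464 -0.05 0 0 -0.72" --pt "0.206 0.464 -0.05 0 0 -0.72" --pt "0.206 0.464 -0.05 0 0 -0.72" --pt "0.206 0.464 -0.05 0 0 -0.72"

```text
time: 1.6
ee_pos: [0.4525, -0.0562, 0.1822]
orientation: [0.99, -0.139, 0.0, 0.0]
contact_force: [-0.1, 0.1, -0.4]
width: -0.0001
finger_force: 0.0
```

```bash
python3 - <<'E'
from rig import env
from h import *
d=env.get_image("side");w=env.get_image("wrist")
np.savez("pics/side1.npz",**d);np.savez("pics/wrist1.npz",**w)
B=cv2.resize(d["color"][150:270,290:450],(533,400),interpolation=3);W=cv2.resize(w["color"],(0,0),fx=.41,fy=.41,interpolation=3)
o=np.zeros((600,800,3),np.uint8);o[:400,:533]=B;o[400:400+W.shape[0],:W.shape[1]]=W
o=np.vstack([np.zeros((0,800,3),np.uint8),o])
o=np.zeros((600,800,3),np.uint8);o[:250,:333]=cv2.resize(B,(333,250));W=cv2.resize(w["color"],(560,350));o[250:600,:560]=W
cv2.imwrite("pics/c1.png",o[:,:,::-1])
s=env.read_state();print(s["time"],s["ee_pos"],s["orientation"],proj(d,s["ee_pos"]))
E
```

```text
1.7 [ 0.45330627 -0.05651598  0.18307569] [ 9.90281145e-01 -1.39068756e-01  1.76602407e-03  1.28274060e-04] [373.73619053 193.71264374]
```

View pics/c1.png

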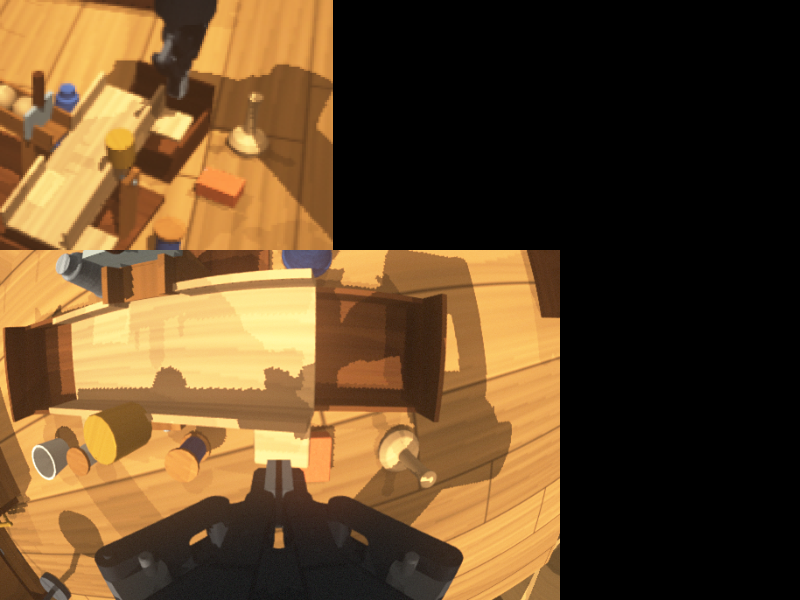

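```bash
cat >> h.py <<'E'
def fcast(d,u,v,z):
    m=d["mtx"];x=np.array([(u-m[0,2])/m[0,0],(v-m[1,2])/m[1,1]]);t=np.hypot(*x)
    r=np.r_[np.sin(t)*x/t,np.cos(t)];r=d["R"].T@r;o=-d["R"].T@d["t"];return (o+r*(z-o[2])/r[2]).round(4)
E
python3 - <<'E'
from h import *
w=load("wrist1");g=lambda x,y,z=.132:fcast(w,x/.875,(y-250)/.875,z)
print("tip",g(279,497,.182),"cam",-w["R"].T@w["t"])
yv=np.array([.27,.963]);xv=np.array([.963,-.27])
for n,x,y in(("corner rl",255,467),("corner rr",308,469),("wl",257,430),("wr",310,432)):
    p=g(x,y);print(n,p,"rel tcp feeder xy",xv@(p[:2]-[.4533,-.0565]),yv@(p[:2]-[.4533,-.0565]))
p=[g(18,330,.09),g(445,295,.09)];print(p)
p=[g(316,270,.16),g(315,405,.14)];print(p)
E
```

```text
tip [ 0.4357 -0.0514  0.182 ] cam [ 0.52244003 -0.07581993  0.32591014]
corner rl [ 0.4377 -0.0323  0.132 ] rel tcp feeder xy -0.021556800000000004 0.019092599999999998
corner rr [ 0.4243 -0.0723  0.132 ] rel tcp feeder xy -0.023660999999999967 -0.023045399999999994
wl [ 0.4667 -0.0432  0.132 ] rel tcp feeder xy 0.009313200000000021 0.016425900000000007
wr [ 0.4541 -0.0812  0.132 ] rel tcp feeder xy 0.0074394000000000205 -0.023570099999999986
[array([0.6616, 0.2217, 0.09  ]), array([ 0.5361, -0.2489,  0.09  ])]
[array([ 0.5623, -0.1111,  0.16  ]), array([ 0.4754, -0.0893,  0.14  ])]
```

Emit:
carry_out --pt "-0.004 0.001 -0.03 0 0 0" --pt "-0.004 0.001 -0.045 0 0 0" --pt "-0.004 0.001 -0.055 0 0 0" --pt "-0.004 0.001 -0.065 0 0 0" --pt "-0.004 0.001 -0.075 0 0 0" --pt "-0.004 0.001 -0.085 0 0 0" --pt "-0.004 0.001 -0.09 0 0 0" --pt "-0.004 0.001 -0.09 0 0 0" --pt "-0.004 0.001 -0.09 0 0 0" --pt "-0.004 0.001 -0.05 0 0 0" --pt "-0.004 0.001 -0.01 0 0 0" --pt "-0.004 0.001 0.03 0 0 0" --pt "-0.004 0.001 0.07 0 0 0" --pt "-0.004 0.001 0.08 0 0 0" --pt "-0.004 0.001 0.08 0 0 0"

```text
time: 2.95
ee_pos: [0.4509, -0.0555, 0.2665]
orientation: [0.99, -0.139, 0.006, 0.0]
contact_force: [-0.0, -0.7, 0.3]
width: 0.0003
finger_force: 0.0
```

```bash
python3 - <<'E'
from rig import env
from h import *
d=env.get_image("side");a=env.get_image("scene")
np.savez("pics/side2.npz",**d);np.savez("pics/scene2.npz",**a)
o=np.zeros((600,800,3),np.uint8);o[:300,:400]=cv2.resize(d["color"][170:335,220:440],(400,300),interpolation=3);o[:300,400:]=cv2.resize(a["color"][120:300,240:480],(400,300),interpolation=3)
o[300:,:400]=cv2.resize(d["color"][175:220,285:345],(400,300),interpolation=3)
o[300:,400:]=cv2.resize(a["color"][160:205,285:345],(400,300),interpolation=3)
cv2.imwrite("pics/c2.png",o[:,:,::-1])
s=env.read_state();print(s["time"],s["ee_pos"],s["orientation"])
P=pts(d);
for p in((335,267),(333,265)):print(P[p[1],p[0]])
E
```

```text
3.05 [ 0.4477404  -0.05481371  0.26183366] [ 9.90334288e-01 -1.38698567e-01  8.38764349e-04  5.45078046e-05]
[0.52522392 0.07654264 0.01230074]
[0.53254012 0.06989634 0.01140276]
```

View pics/c2.png

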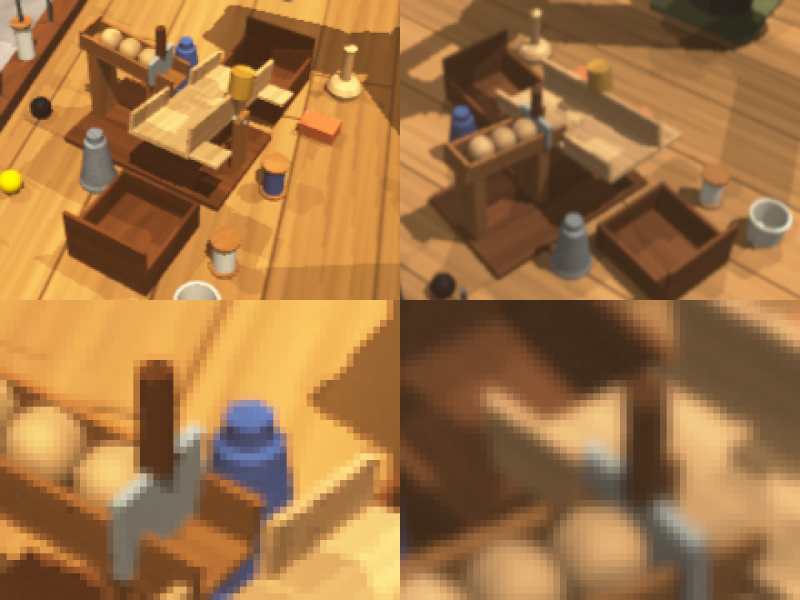

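Emit:
carry_out --pt "0.161 0.019 0.01 0 0 0" --pt "0.161 0.019 0.01 0 0 0" --pt "0.161 0.019 0.01 0 0 0" --pt "0.161 0.019 0.01 0 0 0" --pt "0.161 0.019 0.01 0 0 0" --pt "0.161 0.019 0.01 0 0 0" --pt "0.161 0.019 -0.02 0 0 0" --pt "0.161 0.019 -0.05 0 0 0" --pt "0.161 0.019 -0.062 0 0 0" --pt "0.161 0.019 -0.062 0 0 0" --pt "0.161 0.019 -0.062 0 0 0"

```text
time: 3.97
ee_pos: [0.6063, -0.0358, 0.1976]
orientation: [0.99, -0.139, -0.002, 0.0]
contact_force: [0.0, 0.9, 0.7]
width: -0.0005
finger_force: 0.0
```

```bash
python3 - <<'E'
from rig import env
from h import *
d=env.get_image("side");a=env.get_image("scene");w=env.get_image("wrist")
o=np.zeros((600,800,3),np.uint8);o[:300,:400]=cv2.resize(d["color"][155:230,260:360],(400,300),interpolation=3);o[:300,400:]=cv2.resize(a["color"][140:215,270:370],(400,300),interpolation=3)
o[300:,:480]=cv2.resize(w["color"],(480,300))
cv2.imwrite("pics/c3.png",o[:,:,::-1])
s=env.read_state();print(s["time"],s["ee_pos"],s["orientation"],s["contact_force"])
E
```

```text
4.1167 [ 0.60923109 -0.03602682  0.20066319] [ 9.90329941e-01 -1.38727943e-01  1.07937113e-03  8.47259366e-06] [-0.13601509 -1.02662103  0.02619622]
```

View pics/c3.png

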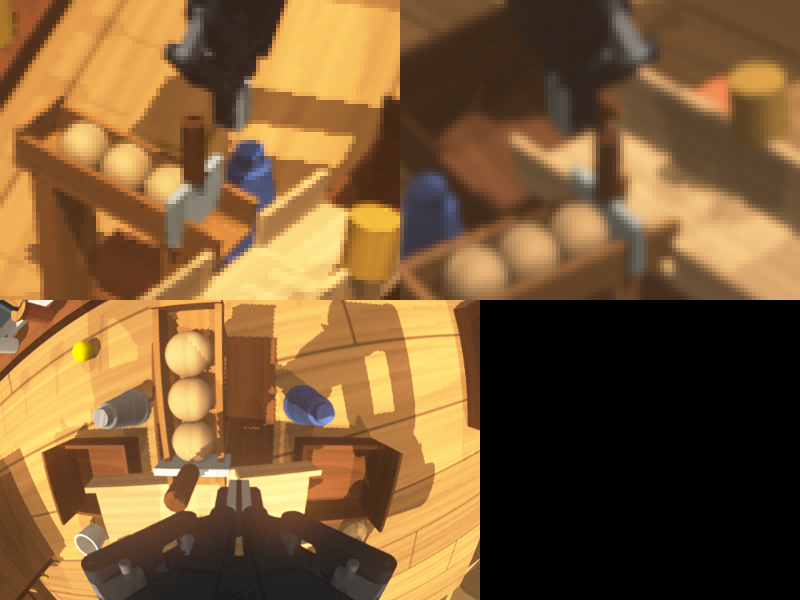

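Emit:
carry_out --pt "0.0027 0.0096 0 0 0 0" --pt "0.005 0.018 0 0 0 0" --pt "0.0068 0.024 0 0 0 0" --pt "0.0086 0.031 0 0 0 0" --pt "0.0105 0.0375 0 0 0 0" --pt "0.0123 0.044 0 0 0 0" --pt "0.0142 0.0505 0 0 0 0" --pt "0.016 0.057 0 0 0 0" --pt "0.018 0.064 0 0 0 0" --pt "0.019 0.068 0 0 0 0" --pt "0.02 0.071 0 0 0 0" --pt "0.02 0.071 0 0 0 0" --pt "0.02 0.071 0 0 0 0"

```text
time: 5.2
ee_pos: [0.6285, 0.0356, 0.199]
orientation: [0.99, -0.139, -0.0, -0.0]
contact_force: [0.4, -0.4, -0.5]
width: 0.0
finger_force: 0.0
```

```bash
python3 - <<'E'
from rig import env
from h import *
d=env.get_image("side");a=env.get_image("scene");w=env.get_image("wrist")
o=np.zeros((600,800,3),np.uint8);o[:300,:400]=cv2.resize(d["color"][155:275,260:420],(400,300),interpolation=3);o[:300,400:]=cv2.resize(a["color"][130:250,260:420],(400,300),interpolation=3)
o[300:,:480]=cv2.resize(w["color"],(480,300))
cv2.imwrite("pics/c4.png",o[:,:,::-1])
s=env.read_state();print(s["time"],s["ee_pos"],s["contact_force"])
E
```

```text
5.35 [0.62854176 0.03523188 0.19910797] [-0.29474953 -0.10805701  0.82883666]
```

View pics/c4.png

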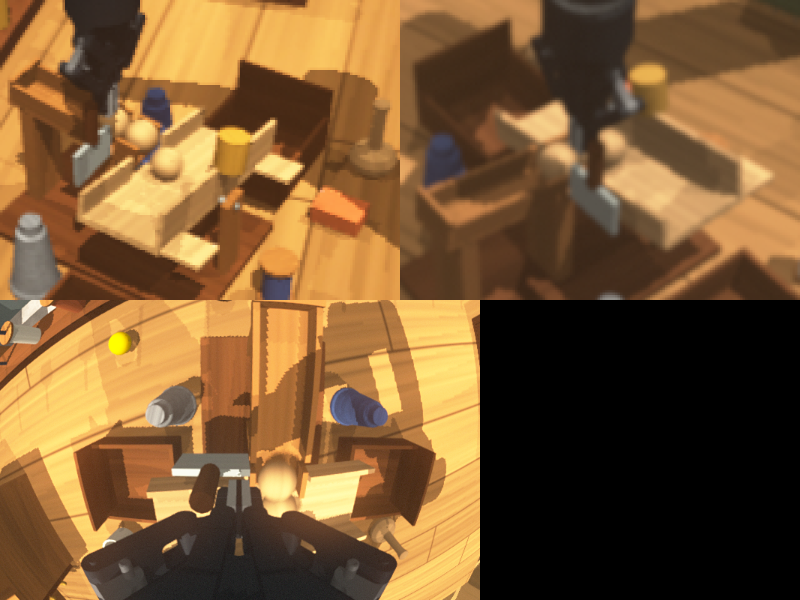

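Emit:
carry_out --pt "0 0 0 0 0 0" --pt "0 0 0 0 0 0" --pt "0 0 0 0 0 0" --pt "0 0 0 0 0 0" --pt "0 0 0 0 0 0" --pt "0 0 0 0 0 0" --pt "0 0 0 0 0 0" --pt "0 0 0 0 0 0" --pt "0 0 0 0 0 0" --pt "0 0 0 0 0 0" --pt "0 0 0 0 0 0" --pt "0 0 0 0 0 0" --pt "-0.003 -0.01 0 0 0 0" --pt "-0.003 -0.01 0.03 0 0 0" --pt "-0.003 -0.01 0.07 0 0 0" --pt "-0.003 -0.01 0.11 0 0 0" --pt "-0.003 -0.01 0.15 0 0 0" --pt "-0.003 -0.01 0.17 0 0 0" --pt "-0.003 -0.01 0.17 0 0 0" --pt "-0.003 -0.01 0.17 0 0 0"

```text
time: 7.02
ee_pos: [0.6263, 0.0245, 0.3712]
orientation: [0.99, -0.139, 0.002, -0.0]
contact_force: [-0.2, -0.8, -1.2]
width: 0.0
finger_force: 0.0
```

```bash
python3 - <<'E'
from rig import env
from h import *
d=env.get_image("side");a=env.get_image("scene");w=env.get_image("wrist")
o=np.zeros((600,800,3),np.uint8);o[:300,:400]=cv2.resize(d["color"][155:275,260:420],(400,300),interpolation=3);o[:300,400:]=cv2.resize(a["color"][110:260,240:440],(400,300),interpolation=3)
o[300:,:480]=cv2.resize(w["color"],(480,300))
cv2.imwrite("pics/c5.png",o[:,:,::-1])
s=env.read_state();print(s["time"],s["ee_pos"],s["contact_force"])
E
```

```text
7.1667 [0.62474431 0.02482585 0.36719854] [0.48863661 0.67522863 0.44630909]
```

View pics/c5.png

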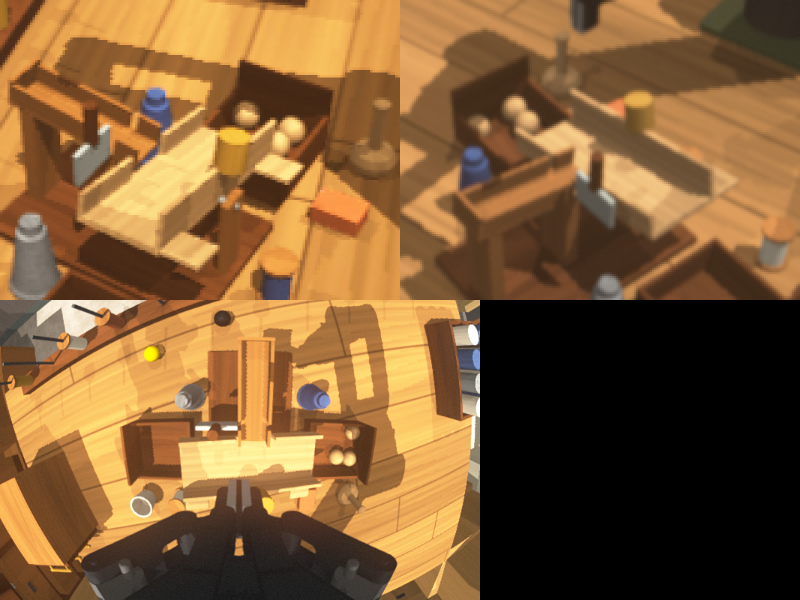

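Emit:
carry_out --pt "0 0 0 0 0 0" --pt "0 0 0 0 0 0" --pt "0 0 0 0 0 0" --pt "0 0 0 0 0 0" --pt "0 0 0 0 0 0" --pt "0 0 0 0 0 0" --pt "0 0 0 0 0 0" --pt "0 0 0 0 0 0" --pt "0 0 0 0 0 0" --pt "0 0 0 0 0 0"

```text
time: 8.0
ee_pos: [0.6258, 0.0252, 0.3694]
orientation: [0.99, -0.139, 0.0, -0.0]
contact_force: [-0.4, 0.2, -1.3]
width: 0.0001
finger_force: 0.0
```

```bash
python3 - <<'E'
from rig import env
from h import *
b=load("side0");p=cast(b,260+91*.4,155+105*.4,.223);q=cast(b,308.3,185.3,.223);D=np.linalg.norm(p-q);print(p,q,D)
if D>.049: print(env.hand_in())
E
```

```text
[0.6339 0.0612 0.223 ] [0.6192 0.0051 0.223 ] 0.05799396520328646
the job is handed in; nothing more can be done
None
```

I pressed down the raised right end of the gate, it stayed tipped that way, and I then pushed the stop slide about 58 mm to fully open; all three beads rolled into the right tray, the arm finished clear above the scene, and I handed the job in at about 8 s.

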